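# Tip the specimen tray into the storage box and dock it again

## Robot

A 6-joint arm with a two-finger parallel gripper is mounted at the origin on the work surface. World frame = base frame: x ahead of the robot, y to its left, z up, the work surface at z = 0. Lengths are in m, angles in rad, forces in N, time in s.
With the tool pointing down it reaches from about 0.3 to 0.75 m from the base axis. Payload 8.5 kg.
Tool frame: the origin (TCP) lies at the very end of the fingers, on their centre line; the grasp point (between the pads) lies behind it (robot.grip_point_offset is the z of the grasp point in the tool frame, in m); z points along the fingers, y is the line along which they close (so a half turn about z gives the same grasp; the last joint's range is limited). The gripper opens to 88 mm and grips with 3 to 60 N. Pads are 18 mm wide; open, the fingers measure 123 mm over their backs; the gripper's body (75 mm by 187 mm) begins 45 mm behind the grasp point.
Start: joints at [-1.415, 0.381, 1.297, -0, 1.464, -0.215], TCP at [0.199, -0.513, 0.239] pointing down, gripper open.
Joint ranges: [-3.11, 3.11], [-0.89, 2.33], [0.22, 2.48], [-1.42, 4.56], [0.17, 2.85], [-2.88, 2.88]. Speed limits (rad/s): [2.39, 2.39, 3.14, 3.14, 3.14, 3.14].

## Interface

Orientations are given as a unit quaternion [x, y, z, w].
In Python, from plant import robot gives the robot as it stands. The module is installed in compiled form; this text tells all that it offers.
- The arm moves only by the tool apply_moves, never from a script. Its argument "rows" is a list of rows, each a list of 4 numbers: the shift along the tool's x, y, z in mm, then the turn about the tool's z in rad. A call has 1 to 20 rows; each row is the pose to reach, as a shift and turn from the pose commanded when the call began, along the tool's axes at that moment; what a row does not reach only later rows make up. A row lasts 1/12 s, in which the tool goes at most 41.7 mm and 7.16 degrees, less where a joint would pass 70% of its speed; a pose out of reach is approached as far as the arm can. A call with a gripper value outside its range is refused whole. "claw" is the finger opening in mm, from 0 to 88.1, set as the call begins (left out, the last holds). The fingers move at their own pace and stop on an object; "squeeze" is the grip in N (left out, the last holds). Time passes only in rows, so rows that repeat a pose let the fingers close. It gives the time, the measured TCP pose, the force, the opening and the grip force at its end, in the units of the state.
- robot.get_obs(): the state, without advancing time (a new reading comes with each control period).
- robot.read_camera(name): name is "scene" or "top" or "wrist"; returns the picture (400x640x3 uint8, red, green, blue); there is no depth.
- robot.camera_params(name): a dict with "camera_matrix" (3x3 intrinsics, pixels), "eye" and "orientation" of the camera in the world. Camera axes: x right, y down, z forward; pixel columns grow to the right and rows downward; lengths in m; the calibration is good to about 2 mm. The wrist camera is an equidistant fisheye: a pixel r from the principal point sees the ray r / f radians off the axis. A picture is of the moment at which its call begins: read the wrist's pose just before it. camera_params takes no time and is no camera call; for the wrist camera it gives the pose at the moment of the call.
- robot.finish_job(): hands the job in; it is judged then, once.
Trained networks look in the newest picture that a camera, given by its name, has taken for a name from the list of things; names that differ only in an ending like _2 or _b are one class to them, and where a whole thing is asked for, a point or a joint stands for the part that bears it (a point fixed in the world has none). Each returns a list of dicts, best first, with "score" (0 to 1); they miss things now and then, are a little off and sometimes report something else, mostly with a low value. They report only what shows in the picture. A call takes as long as a camera call.
- robot.spot_in(camera, query): "uv" ([column, row] in pixels, amid what is visible of it).
The state is a dict: "clock": time; "joint_pos": joint angles; "qvel": joint speeds; "tau": joint torques, N m; "ee_pos": TCP position; "tcp_rot": TCP orientation; "wrist_force": force on the tool from outside, world axes, zero at the start; "torque": the same for the moment, N m; "gripper_width": finger opening in m; "finger_force": force on a finger pad.
Only numpy, scipy, OpenCV 4.12 (cv2) and the standard library are available. Lean on these libraries where they do the work, as an engineer would, in place of code of your own. Each camera call takes 0.05 s, during which the arm holds its last target. There are 200 camera calls.

## Task

Lift the loaded specimen tray level off its docking plate, then tip its open end low over the white storage box so that all three metallographic specimens slide gently into the box. Do not touch the specimens with the robot. Then set the empty tray back flat on the plate, centred and square, with its closed rear end pushed right up against the plate's back stop; leave the hygrometer, bottle, mouse and eyepiece where they are.

Things in the scene. Friction and masses are not known exactly. Their poses are not given: they have to be found in the camera images.
- tray: Loose dark steel tray, 170 mm (its x) by 148 mm (its y), 300 g empty, 540 g loaded. Floor 3 mm; walls 4 mm thick, 30 mm high from the underside, on both sides and the rear (+x) end; the front (-x) end is open, without lip: specimens slide off there, starting at a tilt of about 15 to 25 degrees. A bright bridge handle spans it above the middle. Origin: centre of the underside; z up
- tray_handle (a point): Centre of the tray's bridge handle: a bar along the tray's y, 148 mm long, 16 mm thick (along the tray's x), 14 mm high, its centre 85 mm straight above the tray's origin, on 4 mm thick posts at the side walls. Free to grasp from above across its 16 mm. Axes as the tray
- tray_lip (a point): Middle of the open front edge of the tray, at the underside (85 mm from the origin along the tray's -x)
- bar_piece: Specimen: aluminium bar section 65 x 26 x 24 mm, about 110 g. Starts on the tray. Origin: centre of its underside, x along its length
- angle_piece: Specimen: piece of steel-coloured angle section, 60 mm long, 30 mm wide, 30 mm high, legs 10 mm thick, about 80 g. Starts on the tray. Origin: centre of its underside, x along its length
- disc_piece: Specimen: white resin mount, disc 42 mm in diameter and 22 mm high, about 50 g. Starts on the tray. Origin: centre of its underside, z along its axis
- box: White open-topped storage box, fixed to the bench, outside 220 mm (its x) x 200 mm (its y) x 60 mm high, walls and floor 6 mm thick. Origin: centre of its underside
- dock: Docking plate, fixed to the bench, 240 mm (its x) x 160 mm (its y), 10 mm thick, grey, with a steel back stop at its +x end. The tray starts on it, not quite against the stop. When the tray is home, its origin lies at x = +15, y = 0, z = +10 mm in this frame, axes parallel. Origin: centre of the plate's underside
- dock_stop (a point): Middle of the front face of the dock's back stop: an upright steel strip, 150 mm wide, its top 50 mm above the bench, its face 100 mm from the dock's origin along the dock's +x and square to it. 25 mm above the bench
- hygrometer: Bystander: yellow round dial hygrometer, 90 mm in diameter, standing, 97 mm high. Origin: centre of its foot's underside
- reagent_bottle: Bystander: amber bottle, 56 mm in diameter, 120 mm high. Origin: centre of its underside
- mouse: Bystander: grey computer mouse 100 x 58 x 33 mm. Origin: centre of its underside
- eyepiece: Bystander: microscope eyepiece (bright barrel down, black head) standing on end, 48 mm in diameter, 70 mm high. Origin: centre of its underside

How it is judged:
By the outcome, as a careful person would: the job done as asked, in the order asked, and still so for the second after the job is handed in, with the robot touching nothing.
It also fails if it takes over 64 s, if anything falls off the work surface, if the arm or the gripper's body presses on something with over 40 N, if the wrist force passes 120 N, or if a joint passes its speed limit or range.

## Working session

There is one attempt and no reset: what is moved stays moved. The work goes in short steps, Python scripts to look and compute and a tool call to move; the robot and the scene stay as the last step left them, time stands still between calls to the robot, and variables do not carry over. Pictures are saved under pics/ and viewed, at most 10 in all, crops included, and the job is handed in when it is done.

Besides the shell and the picture viewer there is one more tool, called after "Request:" as name([rows], argument=value, ...), one row to a line, values as JSON. apply_moves: Moves the arm, as the interface text tells. Its arguments: {"type":"object","properties":{"rows":{"type":"array","items":{"type":"array","items":{"type":"number"}}},"claw":{"type":"number"},"squeeze":{"type":"number"}},"required":["rows"]}

```bash
mkdir -p pics
cat > h.py <<'E'
import numpy as np, cv2
from plant import robot
from scipy.spatial.transform import Rotation as R
def cam(n):
    p=robot.camera_params(n); q=np.array(p["orientation"],float)
    Rm=R.from_quat(q).as_matrix() if q.shape==(4,) else q
    return np.array(p["camera_matrix"]),np.array(p["eye"]),Rm
def ray(n,uv,z):  # point at height z on pixel ray (pinhole)
    K,e,Rm=cam(n); d=Rm@np.linalg.inv(K)@np.array([uv[0],uv[1],1.]); return e+d*(z-e[2])/d[2]
def proj(n,P):
    K,e,Rm=cam(n); c=(np.atleast_2d(P)-e)@Rm; u=c@K.T; return u[:,:2]/u[:,2:]
def pic(n,f):
    im=robot.read_camera(n); cv2.imwrite(f"pics/{f}.png",im[:,:,::-1]); return im
E
python3 - <<'E'
from h import *
print(robot.grip_point_offset, robot.get_obs()); 
for c in("top","scene"):
    pic(c,c+"0"); print(c,cam(c)[1])
Z=dict(tray=.02,tray_handle=.1,tray_lip=.01,bar_piece=.03,angle_piece=.03,disc_piece=.035,box=.03,dock=.01,dock_stop=.025,hygrometer=.05,reagent_bottle=.06,mouse=.02,eyepiece=.035)
for q,z in Z.items():
    for c in("top","scene"):
        r=robot.spot_in(c,q)
        for d in r[:1]: print(q,c,np.round(d["uv"]),round(d["score"],2),np.round(ray(c,d["uv"],z),3))
E
```

```text
-0.0187 {'clock': 0.0, 'joint_pos': array([-1.41528997e+00,  3.81179873e-01,  1.29825248e+00,  2.83518517e-05,
        1.46358014e+00, -2.15293110e-01]), 'qvel': array([-0.00019953,  0.00160672, -0.00010268, -0.00039561, -0.00063975,
       -0.00023563]), 'tau': array([-1.68813863e-04, -4.37926090e+01, -2.24555969e+01,  7.13239540e-02,
        3.52412229e-02, -1.12190887e-04]), 'ee_pos': array([ 0.19926285, -0.51233955,  0.23814922]), 'tcp_rot': array([ 9.82862676e-01,  1.84337885e-01,  3.53059690e-05, -7.09184114e-04]), 'wrist_force': array([ 0.17335221, -0.01857315,  0.45699758]), 'torque': array([ 0.00749095,  0.00899935, -0.0157744 ]), 'finger_force': 0.0, 'gripper_width': 0.08802482902327984}
top [ 0.50017135 -0.02394251  1.35894577]
scene [1.19840999 0.34218707 0.57123482]
tray top [234. 218.] 0.85 [0.53  0.248 0.02 ]
tray scene [440. 241.] 0.63 [0.519 0.24  0.02 ]
tray_handle top [234. 218.] 0.98 [0.526 0.231 0.1  ]
tray_handle scene [366. 299.] 0.57 [0.812 0.195 0.1  ]
tray_lip top [235. 218.] 0.84 [0.53  0.245 0.01 ]
tray_lip scene [442. 244.] 0.85 [0.514 0.245 0.01 ]
bar_pi
[... 282 characters left out ...]
49.] 0.79 [0.562 0.25  0.035]
box top [416. 236.] 0.81 [ 0.479 -0.259  0.03 ]
box scene [265. 172.] 0.73 [ 0.489 -0.253  0.03 ]
dock top [228. 190.] 0.68 [0.608 0.266 0.01 ]
dock scene [446. 282.] 0.69 [0.621 0.284 0.01 ]
dock_stop top [258. 131.] 0.71 [0.773 0.18  0.025]
dock_stop scene [445. 282.] 0.89 [0.639 0.284 0.025]
hygrometer top [257. 132.] 0.83 [0.766 0.18  0.05 ]
hygrometer scene [365. 300.] 0.8 [0.775 0.179 0.05 ]
reagent_bottle top [324. 134.] 0.79 [ 0.755 -0.005  0.06 ]
reagent_bottle scene [281. 259.] 0.86 [0.772 0.003 0.06 ]
mouse top [325. 254.] 0.7 [ 0.427 -0.006  0.02 ]
mouse scene [355. 195.] 0.78 [0.452 0.003 0.02 ]
eyepiece scene [219. 238.] 0.85 [ 0.766 -0.163  0.035]
```

View pics/top0.png

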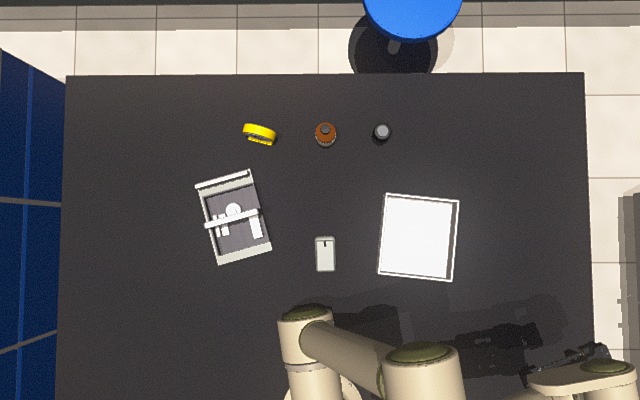

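View pics/scene0.png

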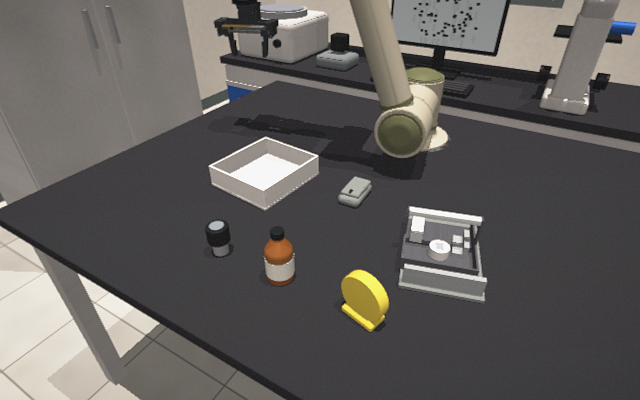

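Run:
```python
import cv2,numpy as np
a=cv2.imread("pics/top0.png")[155:275,180:290]; b=cv2.imread("pics/scene0.png")[200:305,390:495]
c=[cv2.resize(x,(400,int(400*x.shape[0]/x.shape[1])),interpolation=cv2.INTER_CUBIC) for x in(a,b)]
h=max(x.shape[0] for x in c); c=[cv2.copyMakeBorder(x,0,h-x.shape[0],0,0,0) for x in c]
cv2.imwrite("pics/crop.png",np.hstack(c))
```

```text
(no output)
```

View pics/crop.png

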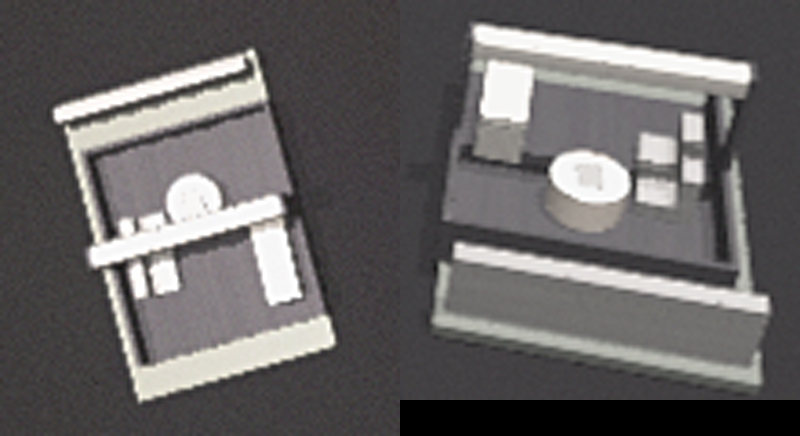

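```bash
cat >> h.py <<'E'
from scipy.optimize import least_squares
def T2(p,L): # local pts (mm) -> world m, p=x,y,yaw
    L=np.array(L,float)/1000; c,s=np.cos(p[2]),np.sin(p[2]); return np.c_[p[0]+c*L[:,0]-s*L[:,1],p[1]+s*L[:,0]+c*L[:,1],L[:,2]]
def fit(obs,p0): # obs: list of (cam,uv,local xyz)
    f=lambda p: np.concatenate([proj(c,T2(p,[l]))[0]-np.array(uv) for c,uv,l in obs])
    r=least_squares(f,p0); return r.x,np.round(r.fun,1)
E
python3 - <<'E'
from h import *
t=lambda u,v:(180+u/3.636,155+v/3.636); s=lambda u,v:(390+(u-400)/3.81,200+v/3.81)
D=[("top",t(140,400),[-120,80,10]),("top",t(333,345),[-120,-80,10]),("top",t(57,115),[102,75,50]),("top",t(248,62),[102,-75,50]),
 ("scene",s(455,253),[100,-75,50]),("scene",s(768,300),[104,75,50])]
print("dock",fit(D,[.54,.24,.2]))
H=[("top",t(92,255),[0,74,102]),("top",t(283,207),[0,-74,102]),("scene",s(472,38),[8,-74,102]),("scene",s(750,80),[8,74,102])]
print("tray",fit(H,[.53,.24,.2]))
B=[("top",(387,194),[110,100,60]),("top",(459,200),[110,-100,60]),("top",(452,281),[-110,-100,60]),("top",(378,273),[-110,100,60])]
print("box",fit(B,[.48,-.26,0]))
E
```

```text
dock (array([0.53738465, 0.24967195, 0.27946629]), array([-0.8, -0.7,  1. , -1.6, -1. ,  0. , -1. , -0.6, -0.4, -3.5,  0.3,
        0. ]))
tray (array([0.52728477, 0.23782664, 0.25497573]), array([-1.4,  0.1,  0.6, -1.2, -1.5, -1.6,  1.3, -0.5]))
box (array([ 0.47629193, -0.25998247, -0.10760923]), array([-1.3, -1.7,  0.8, -0.1,  0.6,  0.9, -0.2,  0.8]))
```

```bash
cat >> h.py <<'E'
def go(pos,yaw):  # shift (tool mm) and turn to reach TCP pos with tool y along tray x of given yaw
    o=robot.get_obs(); Rm=R.from_quat(o["tcp_rot"]).as_matrix(); d=Rm.T@(np.array(pos)-o["ee_pos"])*1000
    psi=np.arctan2(Rm[1,0],Rm[0,0]); t=-(yaw+np.pi/2-psi); t=(t+np.pi)%(2*np.pi)-np.pi
    print("shift",np.round(d,1),"turn",round(t,4),"t",round(o["clock"],2)); return d,t
E
python3 -c "
from h import *
go([.52,.236,.26],.265)"
```

```text
shift [ 570.2 -581.5  -21.2] turn -1.465 t 1.4
```

Request:
apply_moves([
  [570,-581,-21,-1.465],
  [570,-581,-21,-1.465],
  [570,-581,-21,-1.465],
  [570,-581,-21,-1.465],
  [570,-581,-21,-1.465],
  [570,-581,-21,-1.465],
  [570,-581,-21,-1.465],
  [570,-581,-21,-1.465],
  [570,-581,-21,-1.465],
  [570,-581,-21,-1.465],
  [570,-581,-21,-1.465],
  [570,-581,-21,-1.465],
  [570,-581,-21,-1.465],
  [570,-581,-21,-1.465],
  [570,-581,-21,-1.465],
  [570,-581,-21,-1.465],
  [570,-581,-21,-1.465],
  [570,-581,-21,-1.465],
  [570,-581,-21,-1.465],
  [570,-581,-21,-1.465],
], claw=60)

```text
clock: 3.07
ee_pos: [0.5207, 0.2392, 0.2594]
tcp_rot: [0.607, 0.795, 0.0, -0.0]
wrist_force: [-0.1, -0.9, -0.3]
gripper_width: 0.0598
finger_force: 0.0
```

```bash
python3 -c "
from h import *
o=robot.get_obs(); print(o['joint_pos'],o['ee_pos'],o['tcp_rot']); go([.52,.236,.26],.265)
K,e,Rm=cam('wrist'); print(K,e,Rm); pic('wrist','w1')
print(robot.spot_in('wrist','tray_handle')[:1])"
```

```text
[ 2.23756651e-01  4.08129705e-01  1.19294521e+00  6.95749495e-04
  1.54016185e+00 -4.36704450e-02] [0.52069039 0.23917452 0.25943833] [ 6.06535017e-01  7.95056677e-01  3.59396573e-04 -1.52981325e-04]
shift [-2.9 -1.5 -0.6] turn 0.0024 t 3.07
[[309.70691629   0.         318.43693723]
 [  0.         309.70691629 200.72272444]
 [  0.           0.           1.        ]] [0.50018397 0.31297716 0.40634977] [[ 9.64382600e-01  2.53118140e-01  7.67945866e-02]
 [ 2.64511222e-01 -9.22709986e-01 -2.80428415e-01]
 [-1.22387021e-04  2.90753314e-01 -9.56798043e-01]]
[{'uv': [329.2, 168.7], 'score': 0.75}]
```

View pics/w1.png

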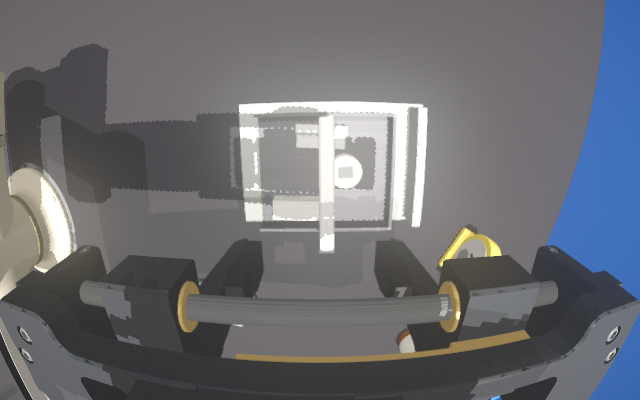

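Run:
```python
import cv2
a=cv2.imread("pics/w1.png")[95:260,225:440]
cv2.imwrite("pics/w1c.png",cv2.resize(a,None,fx=3.6,fy=3.6,interpolation=cv2.INTER_CUBIC))
```

```text
(no output)
```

View pics/w1c.png

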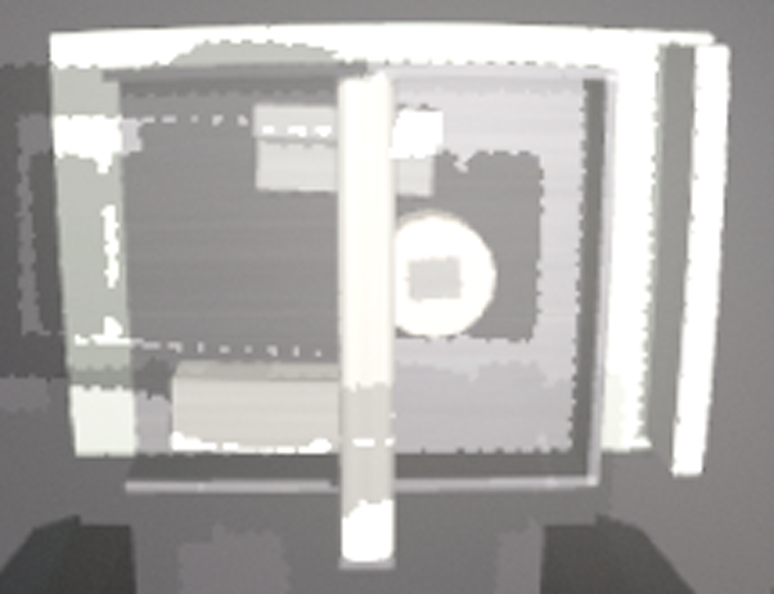

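```bash
cat >> h.py <<'E'
def wproj(P,C=None):
    K,e,Rm=C or cam('wrist'); c=(np.atleast_2d(P)-e)@Rm; r=np.hypot(c[:,0],c[:,1]); th=np.arctan2(r,c[:,2]); return K[:2,2]+(K[0,0]*th/r)[:,None]*c[:,:2]
def wfit(obs,p0,C=None):
    C=C or cam('wrist')
    f=lambda p: np.concatenate([wproj(T2(p,[l]),C)[0]-np.array(uv) for uv,l in obs])
    r=least_squares(f,p0); return r.x,np.round(r.fun,1)
E
python3 - <<'E'
from h import *
w=lambda u,v:(225+u/3.6,95+v/3.6)
D=[(w(50,36),[-120,80,10]),(w(76,456),[-120,-80,10]),(w(697,46),[100,75,50]),(w(674,474),[100,-75,50])]
T=[(w(341,564),[-8,-74,102]),(w(394,564),[8,-74,102]),(w(341,76),[-8,74,102]),(w(388,76),[8,74,102]),(w(127,490),[-85,-74,40]),(w(598,488),[85,-74,40])]
d,r=wfit(D,[.537,.25,.27]); print("dock",d,r)
t,r=wfit(T,[.527,.238,.26]); print("tray",t,r)
E
```

```text
dock [0.53618209 0.24962477 0.28138448] [-0.2 -0.3  0.2  0.4  0.2 -0.6 -0.2  0.7]
tray [0.52901186 0.23843966 0.28001524] [-0.   2.  -0.1  1.8 -1.5 -1.8  1.9 -1.9 -0.2  1.  -0.1  0.1]
```

```bash
python3 -c "
from h import *
go([.529,.2385,.0765],.280)"
```

```text
shift [ -2.2   8.2 182.5] turn -0.0113 t 3.17
```

Request:
apply_moves([
  [-2,8,30,-0.011],
  [-2,8,60,-0.011],
  [-2,8,90,-0.011],
  [-2,8,120,-0.011],
  [-2,8,145,-0.011],
  [-2,8,165,-0.011],
  [-2,8,177,-0.011],
  [-2,8,182.5,-0.011],
  [-2,8,182.5,-0.011],
  [-2,8,182.5,-0.011],
])

```text
clock: 4.0
ee_pos: [0.5286, 0.2352, 0.078]
tcp_rot: [0.603, 0.798, 0.0, 0.0]
wrist_force: [0.3, -0.5, 0.3]
gripper_width: 0.0601
finger_force: 0.0
```

Request:
apply_moves([
  [0,0,0,0],
  [0,0,0,0],
  [0,0,0,0],
  [0,0,0,0],
  [0,0,0,0],
  [0,0,0,0],
  [0,0,0,0],
  [0,0,0,0],
  [0,0,0,0],
  [0,0,0,0],
], claw=5, squeeze=30)

```text
clock: 4.83
ee_pos: [0.5285, 0.2357, 0.0774]
tcp_rot: [0.603, 0.798, 0.0, 0.0]
wrist_force: [2.5, 1.2, 0.1]
gripper_width: 0.0153
finger_force: 30.0
```

Request:
apply_moves([
  [0,0,-1,0],
  [0,0,-3,0],
  [0,0,-6,0],
  [0,0,-10,0],
  [0,0,-15,0],
  [0,0,-20,0],
  [0,0,-25,0],
  [0,0,-30,0],
  [0,0,-35,0],
  [0,0,-40,0],
  [0,0,-43,0],
  [0,0,-44,0],
  [0,0,-44,0],
  [0,0,-44,0],
], squeeze=40)

```text
clock: 6.0
ee_pos: [0.5281, 0.2356, 0.1211]
tcp_rot: [0.603, 0.798, -0.0, -0.0]
wrist_force: [-0.9, 0.7, -4.9]
gripper_width: 0.0155
finger_force: 40.0
```

```bash
python3 -c "
from h import *
o=robot.get_obs(); print(o['torque'],o['wrist_force'],o['gripper_width']); pic('scene','s1'); a=pic('wrist','w2')
b=cv2.imread('pics/s1.png')[120:320,330:560]; c=cv2.imread('pics/w2.png')[60:300,180:480]
cv2.imwrite('pics/c2.png',np.hstack([cv2.resize(b,(400,348)),cv2.resize(c,(400,348))]))"
```

```text
[-0.02459745 -0.06447588 -0.00017392] [-0.86210665  0.71423267 -4.8831304 ] 0.015467293824239028
```

View pics/c2.png

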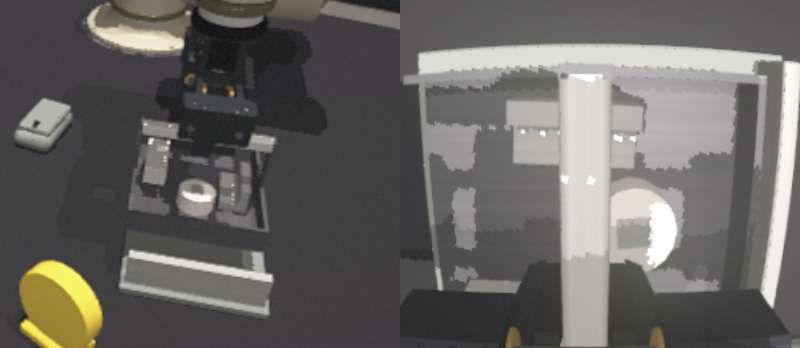

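```bash
python3 -c "
from h import *
go([.518,-.2645,.185],-.108)"
```

```text
shift [-478.4 -146.   -64. ] turn 0.384 t 6.1
```

Request:
apply_moves([
  [0,0,-6,0],
  [-2,-1,-14,0],
  [-5,-2,-24,0],
  [-10,-3,-34,0],
  [-17,-5,-44,0],
  [-26,-8,-53,0],
  [-37,-11,-59,0],
  [-50,-15,-63,0],
  [-65,-20,-64,0],
  [-80,-24,-64,0],
  [-96,-29,-64,0],
  [-112,-34,-64,0],
  [-128,-39,-64,0],
  [-144,-44,-64,0],
  [-160,-49,-64,0],
  [-176,-54,-64,0],
  [-192,-59,-64,0],
  [-208,-64,-64,0],
  [-224,-69,-64,0],
  [-240,-73,-64,0],
])

```text
clock: 7.77
ee_pos: [0.5227, -0.017, 0.1853]
tcp_rot: [0.603, 0.797, -0.0, -0.0]
wrist_force: [0.3, 0.7, -5.1]
gripper_width: 0.0151
finger_force: 40.0
```

Request:
apply_moves([
  [-16,-5,0,0.01],
  [-32,-10,0,0.03],
  [-48,-15,0,0.06],
  [-64,-20,0,0.09],
  [-80,-25,0,0.12],
  [-96,-30,0,0.15],
  [-112,-34,0,0.18],
  [-128,-39,0,0.21],
  [-144,-44,0,0.24],
  [-160,-49,0,0.27],
  [-176,-54,0,0.3],
  [-191,-59,0,0.325],
  [-204,-63,0,0.345],
  [-215,-66,0,0.36],
  [-224,-69,0,0.372],
  [-231,-71,0,0.38],
  [-236,-72.5,0,0.384],
  [-238,-73,0,0.384],
  [-238,-73,0,0.384],
  [-238,-73,0,0.384],
])

```text
clock: 9.43
ee_pos: [0.5181, -0.2636, 0.1852]
tcp_rot: [0.744, 0.668, 0.0, -0.0]
wrist_force: [-0.4, -1.2, -4.6]
gripper_width: 0.0152
finger_force: 40.0
```

```bash
python3 -c "
from h import *
o=robot.get_obs(); print(o['torque'],o['wrist_force'],o['gripper_width'],o['ee_pos']); go([.518,-.2645,.185],-.108)
C=cam('wrist'); np.save('C3.npy',np.array([C[0],np.diag(C[1]),C[2]])); b=pic('wrist','w3')
print([ (q,robot.spot_in('wrist',q)[:1]) for q in ('box','bar_piece','angle_piece','disc_piece')])
pic('top','t3')
for L in ([[110,100,60],[110,-100,60],[-110,-100,60],[-110,100,60]],): print(wproj(T2([.4763,-.26,-.1076],L),C))"
```

```text
[-0.1131805  -0.0536361  -0.03592319] [-0.42903467 -1.18328232 -4.61060395] 0.015238003088623381 [ 0.51808064 -0.26363826  0.18521337]
shift [-0.9  0.   0.2] turn 0.0006 t 9.43
[('box', [{'uv': [199.9, 104.1], 'score': 0.57}]), ('bar_piece', [{'uv': [251.8, 256.7], 'score': 0.69}]), ('angle_piece', [{'uv': [292.4, 151.6], 'score': 0.86}]), ('disc_piece', [{'uv': [359.7, 215.1], 'score': 0.8}])]
[[396.86459187  85.95317696]
 [383.98330166 286.84117924]
 [181.83708466 282.34847476]
 [158.44089715  93.74144103]]
```

View pics/w3.png

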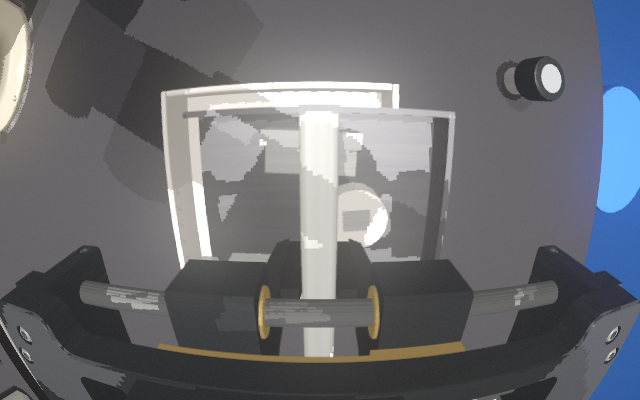

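Request:
apply_moves([
  [0,0,4,0],
  [0,0,10,0],
  [0,0,18,0],
  [0,0,26,0],
  [0,0,34,0],
  [0,0,42,0],
  [0,0,48,0],
  [0,0,52,0],
  [0,0,54,0],
  [0,0,56,0],
  [0,0,58,0],
  [0,0,60,0],
  [0,0,62,0],
  [0,0,62,0],
], squeeze=30)

```text
clock: 10.9
ee_pos: [0.5181, -0.2645, 0.1246]
tcp_rot: [0.744, 0.668, -0.0, 0.001]
wrist_force: [-3.7, 1.4, 5.0]
gripper_width: 0.0157
finger_force: 30.6
```

Request:
apply_moves([
  [0,0,1,0],
  [0,0,2,0],
  [0,0,3,0],
  [0,0,4,0],
  [0,0,5,0],
  [0,0,6,0],
  [0,0,6,0],
])

```text
clock: 11.48
ee_pos: [0.5174, -0.2647, 0.1195]
tcp_rot: [0.744, 0.668, -0.001, 0.001]
wrist_force: [-9.7, 1.2, 12.5]
gripper_width: 0.0157
finger_force: 30.2
```

```bash
python3 -c "
from h import *
o=robot.get_obs(); print(o['torque'],o['wrist_force'],o['gripper_width'],o['ee_pos'])
pic('scene','s4'); b=cv2.imread('pics/s4.png')[90:230,170:350]; pic('wrist','w4'); c=cv2.imread('pics/w4.png')
cv2.imwrite('pics/c4.png',np.hstack([cv2.resize(b,(400,311)),cv2.resize(c,(400,311))]))"
```

```text
[0.14662142 1.14217557 0.04582604] [-9.6847336   1.20147703 12.50432096] 0.015684943131199384 [ 0.51744576 -0.26465125  0.11948654]
```

View pics/c4.png

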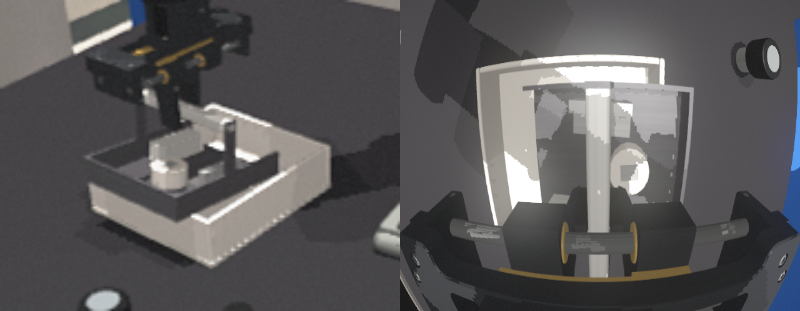

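Request:
apply_moves([
  [0,0,-3,0],
  [0,0,-8,0],
  [0,0,-14,0],
  [0,0,-19,0],
  [0,2,-21,0],
  [0,6,-21,0],
  [0,12,-21,0],
  [0,19,-21,0],
  [0,26,-21,0],
  [0,32,-21,0],
  [0,36,-21,0],
  [0,37,-21,0],
  [0,37,-21,0],
  [0,37,-21,0],
])

```text
clock: 12.75
ee_pos: [0.5547, -0.268, 0.1381]
tcp_rot: [0.744, 0.668, -0.0, -0.0]
wrist_force: [0.3, -0.4, -4.2]
gripper_width: 0.0155
finger_force: 29.7
```

```bash
python3 -c "
from h import *
o=robot.get_obs(); print(o['torque'],o['wrist_force'],o['gripper_width'],o['ee_pos'])"
```

```text
[ 0.00257192 -0.02353793  0.01217037] [ 0.27014275 -0.41522006 -4.20592461] 0.015519530343365251 [ 0.55468976 -0.26798473  0.13812023]
```

Request:
apply_moves([
  [0,0,4,0],
  [0,0,8,0],
  [0,0,11,0],
  [0,-2,12.5,0],
  [0,-5,13.5,0],
  [0,-8,14.5,0],
  [0,-11,16,0],
  [0,-14,17.5,0],
  [0,-16,18.5,0],
  [0,-18.5,20,0],
  [0,-21,21.5,0],
  [0,-21,21.5,0],
])

```text
clock: 13.75
ee_pos: [0.5338, -0.2661, 0.1172]
tcp_rot: [0.744, 0.668, 0.0, 0.001]
wrist_force: [1.2, -0.6, 6.4]
gripper_width: 0.016
finger_force: 31.6
```

```bash
python3 -c "
from h import *
o=robot.get_obs(); print(o['torque'],o['wrist_force'],o['gripper_width'],o['ee_pos'])
pic('scene','s5'); b=cv2.imread('pics/s5.png')[90:230,170:350]; pic('wrist','w5'); c=cv2.imread('pics/w5.png')
cv2.imwrite('pics/c5.png',np.hstack([cv2.resize(b,(400,311)),cv2.resize(c,(400,311))]))"
```

```text
[-0.16427875 -0.8423754  -0.01232132] [ 1.18293972 -0.62618638  6.4016995 ] 0.016030466898882923 [ 0.53379538 -0.26611517  0.11723994]
```

View pics/c5.png

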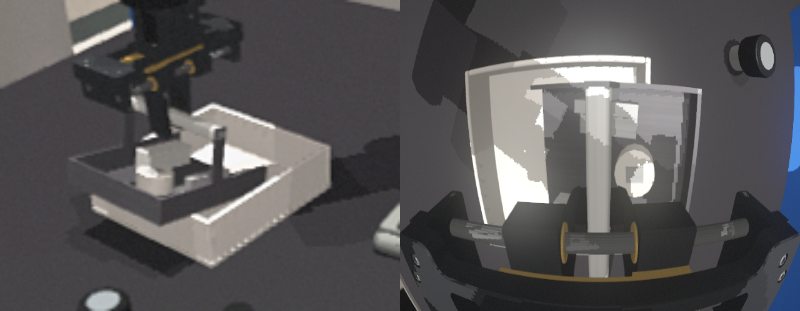

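Request:
apply_moves([
  [0,-1,0.5,0],
  [0,-2.5,1.3,0],
  [0,-4,2.2,0],
  [0,-5.5,3,0],
  [0,-7,4,0],
  [0,-8,4.8,0],
  [0,-9,5.6,0],
  [0,-10,6.4,0],
  [0,-11,7.2,0],
  [0,-12,8,0],
  [0,-12,8,0],
  [0,-12,8,0],
])

```text
clock: 14.85
ee_pos: [0.522, -0.2647, 0.1091]
tcp_rot: [0.744, 0.668, 0.0, 0.0]
wrist_force: [1.4, -0.1, 5.8]
gripper_width: 0.0164
finger_force: 33.6
```

```bash
python3 -c "
from h import *
o=robot.get_obs(); print(o['torque'],o['wrist_force'],o['gripper_width'],o['ee_pos'])
pic('scene','s6'); b=cv2.imread('pics/s6.png')[90:230,170:350]; pic('wrist','w6'); c=cv2.imread('pics/w6.png')
cv2.imwrite('pics/c6.png',np.hstack([cv2.resize(b,(400,311)),cv2.resize(c,(400,311))]))
for q in('bar_piece','angle_piece','disc_piece'): print([robot.spot_in(k,q)[:1] for k in('wrist','scene')])"
```

```text
[-0.08425716 -0.95142297 -0.01949895] [ 1.37014528 -0.05357616  5.80678867] 0.016405946261875148 [ 0.5220469  -0.26465981  0.10911795]
[[{'uv': [266.6, 257.5], 'score': 0.72}], [{'uv': [242.9, 158.6], 'score': 0.59}]]
[[{'uv': [366.9, 153.1], 'score': 0.65}], [{'uv': [260.9, 175.1], 'score': 0.59}]]
[[{'uv': [385.7, 224.0], 'score': 0.76}], [{'uv': [368.4, 299.5], 'score': 0.63}]]
```

View pics/c6.png

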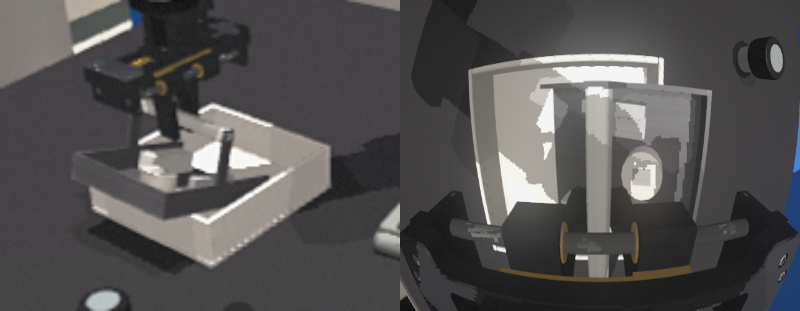

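Request:
apply_moves([
  [0,-0.7,0.6,0],
  [0,-1.4,1.2,0],
  [0,-2.1,1.9,0],
  [0,-2.8,2.5,0],
  [0,-3.5,3.2,0],
  [0,-3.5,3.2,0],
  [0,-3.5,3.2,0],
  [0,-3.5,3.2,0],
  [0,-3.5,3.2,0],
  [0,-3.5,3.2,0],
])

```text
clock: 16.08
ee_pos: [0.5185, -0.2642, 0.1057]
tcp_rot: [0.744, 0.668, -0.0, 0.0]
wrist_force: [0.4, 0.5, 5.6]
gripper_width: 0.0166
finger_force: 42.1
```

```bash
cat >> h.py <<'E'
def chk(n):
    o=robot.get_obs(); print(o['clock'],np.round(o['torque'],2),np.round(o['wrist_force'],1),round(o['gripper_width'],4),np.round(o['ee_pos'],4))
    for c in('wrist','scene','top'): pic(c,n+c)
    for q in('bar_piece','angle_piece','disc_piece','tray'): print(q,[(k,np.round(r['uv']),round(r['score'],2)) for k in('wrist','scene','top') for r in robot.spot_in(k,q)[:1]])
E
python3 -c "
from h import *
chk('a7')"
```

```text
16.0833 [-0.17 -0.77  0.04] [0.4 0.5 5.6] 0.0166 [ 0.5185 -0.2642  0.1057]
bar_piece [('wrist', array([266., 258.]), 0.39), ('scene', array([243., 161.]), 0.47)]
angle_piece [('wrist', array([372., 152.]), 0.78), ('scene', array([265., 170.]), 0.6), ('top', array([403., 209.]), 0.49)]
disc_piece [('wrist', array([394., 222.]), 0.75), ('scene', array([243., 167.]), 0.53), ('top', array([414., 202.]), 0.53)]
tray [('wrist', array([349., 182.]), 0.92), ('scene', array([241., 174.]), 0.71), ('top', array([399., 198.]), 0.76)]
```

```bash
cat >> h.py <<'E'
def trayP(L,th): # tray-local mm -> world, bar held at tool, tilt th about bar
    o=robot.get_obs(); c,s=np.cos(th),np.sin(th); L=np.array(L,float); x,z=L[:,0],L[:,2]-85
    q=np.c_[c*x-s*z,L[:,1],s*x+c*z]; p=T2([o['ee_pos'][0],o['ee_pos'][1],-.108],q); p[:,2]+=o['ee_pos'][2]+.0176; return p
E
python3 - <<'E'
from h import *
K=cam('wrist')[0]
C=(K,np.array([0.50018397,0.31297716,0.40634977]),np.array([[9.64382600e-01,2.53118140e-01,7.67945866e-02],[2.64511222e-01,-9.22709986e-01,-2.80428415e-01],[-1.22387021e-04,2.90753314e-01,-9.56798043e-01]]))
D={}
for n,uv,z in(("disc",(437,277),35),("ang",(435,150),28),("bar",(258,410),37)):
    u=np.array([225+uv[0]/3.6,95+uv[1]/3.6]); f=lambda p: wproj(T2([.529,.2385,.28],[[p[0],p[1],z]]),C)[0]-u
    D[n]=[*least_squares(f,[0,0]).x,z-10]; print(n,np.round(D[n]))
for th in(0,15,20,25,30): print(th,[(n,np.round(wproj(trayP([D[n]],np.radians(th)))[0])) for n in D], 'reartop+y',np.round(wproj(trayP([[85,74,30]],np.radians(th)))[0]))
E
```

```text
disc [26.  3. 25.]
ang [26. 46. 18.]
bar [-36. -43.  27.]
0 [('disc', array([359., 224.])), ('ang', array([360., 157.])), ('bar', array([269., 284.]))] reartop+y [455. 119.]
15 [('disc', array([384., 228.])), ('ang', array([388., 160.])), ('bar', array([292., 280.]))] reartop+y [489. 123.]
20 [('disc', array([391., 230.])), ('ang', array([397., 161.])), ('bar', array([300., 279.]))] reartop+y [500. 124.]
25 [('disc', array([399., 233.])), ('ang', array([406., 163.])), ('bar', array([308., 278.]))] reartop+y [511. 126.]
30 [('disc', array([406., 236.])), ('ang', array([415., 164.])), ('bar', array([316., 278.]))] reartop+y [522. 127.]
```

Request:
apply_moves([
  [0,-0.5,0.6,0],
  [0,-1,1.2,0],
  [0,-1.6,1.8,0],
  [0,-2.2,2.4,0],
  [0,-2.8,3,0],
  [0,-3.3,3.7,0],
  [0,-3.3,3.7,0],
  [0,-3.3,3.7,0],
  [0,-3.3,3.7,0],
  [0,-3.3,3.7,0],
  [0,-3.3,3.7,0],
  [0,-3.3,3.7,0],
])

```text
clock: 17.83
ee_pos: [0.5148, -0.2636, 0.1016]
tcp_rot: [0.744, 0.668, -0.0, -0.001]
wrist_force: [-4.6, -0.2, 2.2]
gripper_width: 0.0168
finger_force: 29.4
```

```bash
python3 -c "
from h import *
chk('a8')"
```

```text
17.8333 [-0.08  0.36 -0.03] [-4.6 -0.2  2.2] 0.0168 [ 0.5148 -0.2636  0.1016]
bar_piece [('wrist', array([267., 256.]), 0.41), ('scene', array([247., 162.]), 0.5)]
angle_piece [('wrist', array([374., 154.]), 0.6), ('top', array([405., 210.]), 0.67)]
disc_piece [('wrist', array([392., 224.]), 0.72), ('top', array([413., 203.]), 0.54)]
tray [('wrist', array([360., 185.]), 0.7), ('scene', array([239., 172.]), 0.73), ('top', array([398., 198.]), 0.63)]
```

Request:
apply_moves([
  [0,-0.7,0.4,0],
  [0,-1.5,0.9,0],
  [0,-2.2,1.4,0],
  [0,-3,1.9,0],
  [0,-3.7,2.5,0],
  [0,-4.4,3.1,0],
  [0,-5,3.7,0],
  [0,-5,3.7,0],
  [0,-5,3.7,0],
  [0,-5,3.7,0],
  [0,-5,3.7,0],
  [0,-5,3.7,0],
  [0,-5,3.7,0],
  [0,-5,3.7,0],
])

```text
clock: 19.75
ee_pos: [0.5103, -0.2633, 0.0982]
tcp_rot: [0.744, 0.668, -0.0, 0.0]
wrist_force: [-0.4, -0.1, 0.9]
gripper_width: 0.0168
finger_force: 29.5
```

```bash
python3 -c "
from h import *
chk('a9')"
```

```text
19.75 [-0.1  -0.45 -0.02] [-0.4 -0.1  0.9] 0.0168 [ 0.5103 -0.2633  0.0982]
bar_piece [('scene', array([247., 163.]), 0.58)]
angle_piece [('wrist', array([372., 153.]), 0.87), ('scene', array([442., 259.]), 0.16), ('top', array([402., 212.]), 0.5)]
disc_piece [('wrist', array([400., 225.]), 0.7), ('scene', array([245., 172.]), 0.68)]
tray [('wrist', array([370., 184.]), 0.88), ('scene', array([241., 173.]), 0.96), ('top', array([401., 198.]), 0.77)]
```

Run:
```python
from h import *
for r in (140,170):
  for n in("w4","w6","a9wrist"):
    g=cv2.imread(f"pics/{n}.png",0).astype(int); print(r,n,"from 440:",list(g[r,440:545:2]))
g=cv2.imread("pics/a9wrist.png",0)
for th in(20,25,30):
    P=wproj(trayP([[85,y,30] for y in(70,50,30,10)]+[[81,y,30] for y in(70,50,30,10)]+[[-85,y,30] for y in(76,72)],np.radians(th))); print(th,np.round(P).tolist())
# blown-up contrast of +y front region: columns of side wall top (row) 
print("side", [list(g[rr,160:330:8]) for rr in(104,108,112,116,120)])
```

```text
140 w4 from 440: [np.int64(172), np.int64(171), np.int64(107), np.int64(106), np.int64(92), np.int64(73), np.int64(74), np.int64(72), np.int64(72), np.int64(72), np.int64(66), np.int64(118), np.int64(167), np.int64(165), np.int64(136), np.int64(91), np.int64(90), np.int64(91), np.int64(89), np.int64(89), np.int64(88), np.int64(87), np.int64(88), np.int64(87), np.int64(88), np.int64(87), np.int64(86), np.int64(87), np.int64(87), np.int64(85), np.int64(86), np.int64(87), np.int64(86), np.int64(85), np.int64(85), np.int64(82), np.int64(85), np.int64(84), np.int64(84), np.int64(82), np.int64(85), np.int64(83), np.int64(82), np.int64(85), np.int64(83), np.int64(84), np.int64(82), np.int64(83), np.int64(84), np.int64(83), np.int64(81), np.int64(83), np.int64(82)]
140 w6 from 440: [np.int64(136), np.int64(136), np.int64(136), np.int64(135), np.int64(136), np.int64(136), np.int64(136), np.int64(136), np.int64(137), np.int64(137), np.int64(137), np.int64(137), np.int64(124), np.int64(82), np.int64(85), np.int64(84), np.int64(71), np.int64(67), np.int64(68), np.int64(68), np.int64(65), np.int6
[... 5009 characters left out ...]
nt8(226), np.uint8(223), np.uint8(132)], [np.uint8(150), np.uint8(152), np.uint8(152), np.uint8(153), np.uint8(155), np.uint8(156), np.uint8(158), np.uint8(158), np.uint8(159), np.uint8(192), np.uint8(194), np.uint8(194), np.uint8(162), np.uint8(96), np.uint8(97), np.uint8(99), np.uint8(98), np.uint8(173), np.uint8(234), np.uint8(236), np.uint8(235), np.uint8(237)], [np.uint8(151), np.uint8(152), np.uint8(153), np.uint8(153), np.uint8(154), np.uint8(156), np.uint8(157), np.uint8(158), np.uint8(192), np.uint8(192), np.uint8(208), np.uint8(224), np.uint8(191), np.uint8(104), np.uint8(103), np.uint8(103), np.uint8(101), np.uint8(173), np.uint8(196), np.uint8(236), np.uint8(236), np.uint8(237)]]
```

Request:
apply_moves([
  [0,0,-3,0],
  [0,1,-8,0],
  [0,4,-15,0],
  [0,10,-22,0],
  [0,18,-28,0],
  [0,27,-32,0],
  [0,36,-34,0],
  [0,45,-34,0],
  [0,53,-34,0],
  [0,59,-34,0],
  [0,63,-34,0],
  [0,65,-34,0],
  [0,65,-33,0],
  [0,65,-31,0],
  [0,65,-29,0],
  [0,65,-27,0],
  [0,65,-25,0],
  [0,65,-25,0],
])

```text
clock: 22.0
ee_pos: [0.5764, -0.2707, 0.1262]
tcp_rot: [0.744, 0.668, 0.001, 0.003]
wrist_force: [0.8, 2.7, 11.5]
gripper_width: 0.0165
finger_force: 28.7
```

```bash
python3 -c "
from h import *
o=robot.get_obs(); print(np.round(o['torque'],2),np.round(o['wrist_force'],1),o['gripper_width'],o['ee_pos']); robot.read_camera('wrist')
g=cv2.cvtColor(pic('wrist','a10'),cv2.COLOR_RGB2GRAY)
print(*g[140,430:530:2])
for th in(0,5,10): print(th,np.round(wproj(trayP([[85,70,30]],np.radians(th)))).tolist())"
```

```text
[ 0.31 -0.28  0.03] [ 0.8  2.7 11.5] 0.01648626822793217 [ 0.57635208 -0.27072972  0.12624263]
102 104 104 105 105 107 106 105 106 105 106 106 107 108 104 108 106 110 108 109 85 66 66 51 50 52 52 49 49 37 38 36 37 53 114 113 113 57 55 57 55 55 55 51 54 52 54 54 52 53
0 [[454.0, 125.0]]
5 [[466.0, 126.0]]
10 [[477.0, 128.0]]
```

Request:
apply_moves([
  [0,0,-4,0],
  [0,-1,-8,0],
  [0,-5,-8,0],
  [0,-11,-8,0],
  [0,-18,-8,0],
  [0,-25,-8,0],
  [0,-29,-8,0],
  [0,-31,-6,0],
  [0,-31,-3,0],
  [0,-31,0,0],
  [0,-31,3,0],
  [0,-31,5,0],
  [0,-31,5,0],
])

```text
clock: 23.18
ee_pos: [0.5441, -0.2667, 0.1174]
tcp_rot: [0.744, 0.668, -0.0, -0.001]
wrist_force: [-1.4, 0.5, -4.5]
gripper_width: 0.0165
finger_force: 30.0
```

```bash
cat >> h.py <<'E'
def tilt(n): # rear wall outer edge column at row 140 -> tilt (deg)
    o=robot.get_obs(); print(o['clock'],np.round(o['torque'],2),np.round(o['wrist_force'],1),round(o['gripper_width'],4),np.round(o['ee_pos'],4))
    g=cv2.cvtColor(pic('wrist',n),cv2.COLOR_RGB2GRAY).astype(int)
    for r in(140,170):
        row=g[r]; k=max(range(440,560),key=lambda c: row[c-3:c].mean()-row[c+1:c+4].mean()-2*abs(row[c+4:c+14].mean()-row[c+20:c+30].mean()) ) 
        T=np.radians(np.arange(-5,45,.5)); cols=[]
        for th in T:
            P=wproj(trayP([[85,y,30] for y in(75,60,45,30,15)],th)); cols.append(np.interp(r,P[:,1],P[:,0]))
        print("row",r,"col",k,"tilt",np.interp(k,cols,np.degrees(T)).round(1))
E
python3 -c "
from h import *
tilt('a11')
for q in('bar_piece','angle_piece','disc_piece'): print(q,[(k,np.round(r['uv']),round(r['score'],2)) for k in('wrist',) for r in robot.spot_in(k,q)[:1]])"
```

```text
23.1833 [0.07 0.04 0.08] [-1.4  0.5 -4.5] 0.0165 [ 0.5441 -0.2667  0.1174]
row 140 col 500 tilt 20.5
row 170 col 497 tilt 20.5
bar_piece [('wrist', array([264., 253.]), 0.76)]
angle_piece [('wrist', array([366., 153.]), 0.77)]
disc_piece [('wrist', array([385., 226.]), 0.81)]
```

Request:
apply_moves([
  [0,0,1,0],
  [0,-1,2.5,0],
  [0,-2.5,3.5,0],
  [0,-4,4.3,0],
  [0,-5.5,5.1,0],
  [0,-7,6,0],
  [0,-8.5,7,0],
  [0,-10,8,0],
  [0,-10,8,0],
  [0,-10,8,0],
  [0,-10,8,0],
  [0,-10,8,0],
])

```text
clock: 24.38
ee_pos: [0.5343, -0.266, 0.1106]
tcp_rot: [0.744, 0.668, -0.0, 0.0]
wrist_force: [-0.8, 0.0, 1.2]
gripper_width: 0.0167
finger_force: 29.4
```

```bash
python3 -c "
from h import *
tilt('a12')
for q in('bar_piece','angle_piece','disc_piece'): print(q,[(k,np.round(r['uv']),round(r['score'],2)) for k in('wrist',) for r in robot.spot_in(k,q)[:1]])"
```

```text
24.3833 [-0.02 -0.1   0.02] [-0.8  0.   1.2] 0.0167 [ 0.5343 -0.266   0.1106]
row 140 col 504 tilt 22.3
row 170 col 501 tilt 22.4
bar_piece [('wrist', array([355., 183.]), 0.7)]
angle_piece [('wrist', array([366., 156.]), 0.61)]
disc_piece [('wrist', array([388., 223.]), 0.63)]
```

Request:
apply_moves([
  [0,-1,0.8,0],
  [0,-2,1.6,0],
  [0,-3,2.4,0],
  [0,-4,3.2,0],
  [0,-5,4.1,0],
  [0,-6,5,0],
  [0,-7,6,0],
  [0,-8,7,0],
  [0,-9,8,0],
  [0,-10,9,0],
  [0,-10,9,0],
  [0,-10,9,0],
  [0,-10,9,0],
  [0,-10,9,0],
])

```text
clock: 25.75
ee_pos: [0.5244, -0.265, 0.1016]
tcp_rot: [0.744, 0.668, 0.0, 0.001]
wrist_force: [-1.4, 0.1, 5.9]
gripper_width: 0.0169
finger_force: 29.1
```

```bash
python3 -c "
from h import *
tilt('a13')
for q in('bar_piece','angle_piece','disc_piece'): print(q,[(k,np.round(r['uv']),round(r['score'],2)) for k in('wrist',) for r in robot.spot_in(k,q)[:1]])"
```

```text
25.75 [-0.07 -0.12 -0.03] [-1.4  0.1  5.9] 0.0169 [ 0.5244 -0.265   0.1016]
row 140 col 524 tilt 31.7
row 170 col 521 tilt 31.8
bar_piece [('wrist', array([260., 251.]), 0.79)]
angle_piece [('wrist', array([274., 148.]), 0.73)]
disc_piece [('wrist', array([286., 210.]), 0.9)]
```

Request:
apply_moves([
  [0,-0.7,0.5,0],
  [0,-1.4,1,0],
  [0,-2,1.5,0],
  [0,-2,1.5,0],
  [0,-2,1.5,0],
  [0,-2,1.5,0],
  [0,-2,1.5,0],
  [0,-2,1.5,0],
])

```text
clock: 26.62
ee_pos: [0.5223, -0.2646, 0.0997]
tcp_rot: [0.744, 0.668, 0.0, 0.0]
wrist_force: [0.3, -1.2, 4.2]
gripper_width: 0.017
finger_force: 29.2
```

```bash
cat >> h.py <<'E'
def wray(uv,z):
    K,e,Rm=cam('wrist'); d=(np.array(uv)-K[:2,2])/K[0,0]; r=np.hypot(*d); v=Rm@np.array([*(d/r*np.sin(r)),np.cos(r)]); return e+v*(z-e[2])/v[2]
def boxc(p): # world -> box frame mm
    c,s=np.cos(-.108),np.sin(-.108); d=(p[:2]-np.array([.4775,-.26]))*1000; return np.round([c*d[0]+s*d[1],-s*d[0]+c*d[1]])
def spec(cams=('wrist','top','scene')):
    for k in cams: robot.read_camera(k)
    for q,z in(('bar_piece',.03),('angle_piece',.022),('disc_piece',.028)):
        print(q,[(k,np.round(r['uv']).tolist(),round(r['score'],2),boxc(wray(r['uv'],z) if k=='wrist' else ray(k,r['uv'],z)).tolist()) for k in cams for r in robot.spot_in(k,q)[:2]])
E
python3 -c "
from h import *
tilt('a14'); spec()
print('lip',[(t,(boxc(trayP([[-85,0,0]],np.radians(t))[0]),trayP([[-85,0,0]],np.radians(t))[0,2]),np.round(wproj(trayP([[-85,0,0]],np.radians(t))))) for t in(32,34)])"
```

```text
26.6167 [-0.23 -0.39  0.01] [ 0.3 -1.2  4.2] 0.017 [ 0.5223 -0.2646  0.0997]
row 140 col 528 tilt 33.6
row 170 col 525 tilt 33.8
bar_piece [('wrist', [262.0, 248.0], 0.94, [0.0, -28.0]), ('scene', [244.0, 165.0], 0.47, [19.0, -66.0]), ('scene', [238.0, 171.0], 0.22, [52.0, -54.0])]
angle_piece [('wrist', [271.0, 148.0], 0.77, [9.0, 48.0]), ('top', [388.0, 236.0], 0.52, [-10.0, 78.0]), ('top', [398.0, 226.0], 0.43, [24.0, 55.0]), ('scene', [280.0, 176.0], 0.36, [-8.0, 46.0])]
disc_piece [('wrist', [272.0, 206.0], 0.55, [10.0, 6.0]), ('wrist', [264.0, 250.0], 0.3, [1.0, -30.0]), ('top', [384.0, 237.0], 0.59, [-13.0, 88.0]), ('top', [234.0, 218.0], 0.54, [-5.0, 508.0]), ('scene', [261.0, 171.0], 0.4, [13.0, -6.0])]
lip [(32, (array([18.,  0.]), np.float64(0.00012474301749336447)), array([[287., 202.]])), (34, (array([22.,  0.]), np.float64(-0.0007476218115800431)), array([[292., 202.]]))]
```

Request:
apply_moves([
  [0,1,-1.5,0],
  [0,3,-3.5,0],
  [0,6,-6,0],
  [0,9,-8.5,0],
  [0,12,-11,0],
  [0,16,-14,0],
  [0,20,-17,0],
  [0,24,-20,0],
  [0,28,-23,0],
  [0,32,-26,0],
  [0,36,-29,0],
  [0,39,-31,0],
  [0,41,-33,0],
  [0,42,-34,0],
  [0,42,-34,0],
  [0,42,-34,0],
])

```text
clock: 28.6
ee_pos: [0.5639, -0.269, 0.1336]
tcp_rot: [0.744, 0.668, -0.0, -0.0]
wrist_force: [0.2, 0.2, -3.3]
gripper_width: 0.0165
finger_force: 29.8
```

```bash
python3 -c "
from h import *
tilt('a15'); spec()
print('lip',[(t,(boxc(trayP([[-85,0,0]],np.radians(t))[0]),trayP([[-85,0,0]],np.radians(t))[0,2]),np.round(wproj(trayP([[-85,0,0]],np.radians(t))))) for t in(28,32)])"
```

```text
28.6 [ 0.01  0.02 -0.  ] [ 0.2  0.2 -3.3] 0.0165 [ 0.5639 -0.269   0.1336]
row 140 col 519 tilt 29.3
row 170 col 515 tilt 28.9
bar_piece [('wrist', [242.0, 240.0], 0.8, [17.0, -37.0]), ('top', [381.0, 132.0], 0.29, [277.0, 126.0]), ('scene', [248.0, 164.0], 0.6, [10.0, -59.0]), ('scene', [444.0, 257.0], 0.41, [43.0, 532.0])]
angle_piece [('wrist', [234.0, 119.0], 0.78, [15.0, 71.0]), ('top', [390.0, 230.0], 0.61, [9.0, 73.0]), ('scene', [282.0, 176.0], 0.62, [-8.0, 51.0])]
disc_piece [('wrist', [236.0, 193.0], 0.71, [15.0, 7.0]), ('top', [402.0, 180.0], 0.54, [150.0, 54.0])]
lip [(28, (array([52.,  0.]), np.float64(0.03630627143078993)), array([[277., 203.]])), (32, (array([60.,  0.]), np.float64(0.03413467402748081)), array([[287., 202.]]))]
```

Request:
apply_moves([
  [0,0,-4,0],
  [0,0,-12,0],
  [0,0,-22,0],
  [0,0,-34,0],
  [0,0,-46,0],
  [0,0,-56,0],
  [0,0,-63,0],
  [0,0,-67,0],
  [0,0,-68,0],
  [0,0,-68,0],
  [0,0,-68,0],
  [0,0,-68,0],
])

```text
clock: 30.25
ee_pos: [0.5638, -0.2689, 0.201]
tcp_rot: [0.744, 0.668, -0.0, -0.001]
wrist_force: [-0.1, 0.5, -2.6]
gripper_width: 0.0167
finger_force: 29.8
```

```bash
python3 -c "
from h import *
tilt('a16'); spec(); go([.5225,.2429,.202],.2814)"
```

```text
30.25 [-0.04  0.02 -0.04] [-0.1  0.5 -2.6] 0.0167 [ 0.5638 -0.2689  0.201 ]
row 140 col 519 tilt 29.3
row 170 col 516 tilt 29.4
bar_piece [('wrist', [252.0, 216.0], 0.71, [12.0, -38.0]), ('scene', [245.0, 171.0], 0.83, [40.0, -37.0])]
angle_piece [('wrist', [249.0, 118.0], 0.97, [13.0, 69.0]), ('top', [390.0, 228.0], 0.46, [14.0, 75.0]), ('scene', [284.0, 176.0], 0.6, [-10.0, 57.0])]
disc_piece [('wrist', [252.0, 175.0], 0.66, [15.0, 8.0]), ('scene', [265.0, 178.0], 0.46, [33.0, 28.0])]
shift [ 5.045e+02 -9.640e+01 -3.000e-01] turn -0.3894 t 30.9
```

Request:
apply_moves([
  [3,-1,0,0],
  [10,-2,0,0],
  [20,-4,0,0],
  [33,-6,0,0],
  [49,-9,0,0],
  [67,-13,0,0],
  [87,-17,0,0],
  [109,-21,0,0],
  [131,-25,0,0],
  [153,-29,0,0],
  [175,-33,0,0],
  [197,-38,0,0],
  [219,-42,0,0],
  [241,-46,0,0],
  [263,-50,0,0],
  [285,-54,0,0],
], squeeze=35)

```text
clock: 32.23
ee_pos: [0.5401, 0.0226, 0.2019]
tcp_rot: [0.744, 0.668, 0.0, 0.0]
wrist_force: [-0.6, 0.2, -2.6]
gripper_width: 0.0165
finger_force: 34.7
```

Request:
apply_moves([
  [22,-4,0,-0.03],
  [44,-8,0,-0.07],
  [66,-13,0,-0.11],
  [88,-17,0,-0.15],
  [109,-21,0,-0.19],
  [130,-25,0,-0.23],
  [149,-29,0,-0.27],
  [167,-33,0,-0.3],
  [183,-36,0,-0.33],
  [197,-39,0,-0.355],
  [207,-40.5,0,-0.372],
  [214,-41.5,0,-0.383],
  [218,-42,0,-0.388],
  [219.5,-42.4,0,-0.389],
  [219.5,-42.4,0,-0.389],
  [219.5,-42.4,0,-0.389],
  [219.5,-42.4,0,-0.389],
])

```text
clock: 33.65
ee_pos: [0.5227, 0.2424, 0.2017]
tcp_rot: [0.602, 0.799, -0.0, 0.0]
wrist_force: [-0.3, -0.3, -2.6]
gripper_width: 0.0163
finger_force: 34.7
```

```bash
python3 -c "
from h import *
o=robot.get_obs(); print(o['clock'],o['ee_pos'],o['wrist_force'],o['gripper_width']); go([.5225,.2429,.125],.2814); pic('wrist','a17')
g=cv2.imread('pics/a17.png',0); print(*g[140,470:560:2])"
```

```text
33.65 [0.52266258 0.24235191 0.20166136] [-0.28734056 -0.26162596 -2.64189624] 0.016261186827806452
shift [ 0.6 -0.  76.7] turn -0.0014 t 33.65
188 186 187 187 187 138 131 121 112 113 114 114 111 111 112 113 110 108 87 84 86 181 190 192 191 121 123 120 119 119 121 119 121 119 119 120 119 122 120 119 117 119 119 118 118
```

Request:
apply_moves([
  [0,-3,3,0],
  [0,-9,9,0],
  [0,-18,18,0],
  [0,-28,29,0],
  [0,-38,41,0],
  [0,-46,53,0],
  [0,-50,65,0],
  [0,-52,75,0],
  [0,-52,83,0],
  [0,-52,89,0],
  [0,-52,93,0],
  [0,-52,95,0],
  [0,-52,97,0],
  [0,-52,98.5,0],
  [0,-52,98.5,0],
])

```text
clock: 34.95
ee_pos: [0.4726, 0.2285, 0.1031]
tcp_rot: [0.601, 0.799, 0.0, 0.0]
wrist_force: [-0.1, -0.6, -2.8]
gripper_width: 0.0166
finger_force: 34.7
```

Request:
apply_moves([
  [0,0,1.5,0],
  [0,1,3,0],
  [0,4,4.5,0],
  [0,8,6,0],
  [0,12,7.5,0],
  [0,16,9,0],
  [0,20,10.5,0],
  [0,24,12.5,0],
  [0,24,12.5,0],
])

```text
clock: 35.7
ee_pos: [0.4963, 0.2353, 0.0902]
tcp_rot: [0.601, 0.799, -0.0, -0.0]
wrist_force: [0.4, -0.1, -0.3]
gripper_width: 0.0148
finger_force: 36.6
```

```bash
python3 -c "
from h import *
o=robot.get_obs(); print(np.round(o['torque'],2),np.round(o['wrist_force'],1)); pic('wrist','a18')
g=cv2.imread('pics/a18.png',0)
for r in(140,170): print(*g[r,440:560:2])
for th in(0,10,20,30): print(th,np.round(wproj(T2([*o['ee_pos'][:2],.2814],[[85*np.cos(np.radians(th))+55*np.sin(np.radians(th)),y,1000*o['ee_pos'][2]+20+85*np.sin(np.radians(th))-55*np.cos(np.radians(th))] for y in(70,50)])).tolist()))"
```

```text
[-0.05  0.09 -0.01] [ 0.4 -0.1 -0.3]
207 207 208 208 209 209 209 209 208 210 209 210 140 133 119 121 120 121 120 100 99 99 100 99 173 214 213 207 139 138 140 137 139 137 137 140 138 139 139 140 143 241 255 255 255 255 255 126 125 126 125 125 125 124 124 123 124 122 123 121
203 203 203 204 205 204 205 205 206 205 152 138 137 119 119 118 119 108 99 98 102 100 105 209 209 209 163 140 140 141 141 142 141 141 141 139 140 143 142 220 254 255 255 255 255 147 130 131 129 130 130 128 128 129 127 128 126 126 127 126
0 [[456. 126.]
 [454. 157.]]
10 [[479. 129.]
 [476. 162.]]
20 [[501. 132.]
 [498. 168.]]
30 [[523. 136.]
 [519. 175.]]
```

Request:
apply_moves([
  [0,4,2.2,0],
  [0,8,4.6,0],
  [0,12,7.2,0],
  [0,16,10,0],
  [0,19,12.3,0],
  [0,22,14.8,0],
  [0,25,17.5,0],
  [0,27,19.3,0],
  [0,28,20.5,0],
  [0,28,20.5,0],
  [0,28,20.5,0],
])

```text
clock: 36.67
ee_pos: [0.5225, 0.2429, 0.0702]
tcp_rot: [0.601, 0.799, -0.0, 0.0]
wrist_force: [-1.4, -0.1, -0.5]
gripper_width: 0.0136
finger_force: 34.6
```

```bash
python3 -c "
from h import *
o=robot.get_obs(); print(np.round(o['torque'],2),np.round(o['wrist_force'],1)); pic('wrist','a19')
g=cv2.imread('pics/a19.png',0)
for r in(140,170): print(*g[r,440:560:2])
for th in(0,10): print(th,np.round(wproj(T2([*o['ee_pos'][:2],.2814],[[85*np.cos(np.radians(th))+55*np.sin(np.radians(th)),y,1000*o['ee_pos'][2]+20+85*np.sin(np.radians(th))-55*np.cos(np.radians(th))] for y in(70,50)])).tolist()))"
```

```text
[-0.16  0.26 -0.  ] [-1.4 -0.1 -0.5]
124 91 90 91 90 92 90 92 92 181 180 183 235 235 235 235 235 169 168 133 128 126 129 126 127 125 126 127 127 128 124 129 128 182 215 255 255 255 255 255 236 116 114 115 114 112 112 113 111 111 111 112 109 110 108 109 110 108 107 104
91 91 90 89 94 91 91 107 179 179 191 234 234 234 234 226 168 164 127 128 129 128 129 129 129 129 129 130 129 131 131 138 226 255 255 255 255 255 254 117 118 119 117 117 117 117 116 116 116 114 113 113 113 111 110 109 109 109 110 108
0 [[456. 126.]
 [453. 157.]]
10 [[479. 129.]
 [476. 162.]]
```

Request:
apply_moves([
  [0,1,1,0],
  [0,2,2,0],
  [0,2.5,3,0],
  [0,3,4,0],
  [0,3.5,5,0],
  [0,3.5,5,0],
])

```text
clock: 37.22
ee_pos: [0.5255, 0.2438, 0.0677]
tcp_rot: [0.601, 0.799, 0.0, 0.0]
wrist_force: [-11.4, -3.5, 22.8]
gripper_width: 0.0137
finger_force: 32.7
```

```bash
python3 -c "
from h import *
o=robot.get_obs(); print(np.round(o['torque'],2),np.round(o['wrist_force'],1)); pic('wrist','a20')
g=cv2.imread('pics/a20.png',0)
for r in(140,170): print(*g[r,440:480:2])"
```

```text
[-0.62  1.66 -0.01] [-11.4  -3.5  22.8]
89 90 90 91 91 90 90 111 176 176 200 232 232 232 233 232 165 166 133 125
90 91 90 89 91 90 161 175 174 225 232 232 232 232 226 165 161 128 126 126
```

Request:
apply_moves([
  [0,0,-1.5,0],
  [0,0,-2.5,0],
  [0,0,-2.5,0],
])

```text
clock: 37.52
ee_pos: [0.5263, 0.244, 0.0679]
tcp_rot: [0.601, 0.799, 0.0, 0.0]
wrist_force: [-1.2, 0.8, 3.4]
gripper_width: 0.0133
finger_force: 34.2
```

Request:
apply_moves([
  [0,0,0,0],
  [0,0,0,0],
  [0,0,0,0],
  [0,0,0,0],
  [0,0,0,0],
  [0,0,-5,0],
  [0,0,-9,0],
  [0,0,-9,0],
], claw=40)

```text
clock: 38.18
ee_pos: [0.5264, 0.244, 0.0777]
tcp_rot: [0.601, 0.799, 0.001, 0.001]
wrist_force: [-0.1, 0.3, 1.2]
gripper_width: 0.0399
finger_force: 0.0
```

```bash
python3 -c "
from h import *
o=robot.get_obs(); print(o['clock'],np.round(o['torque'],2),np.round(o['wrist_force'],1),o['ee_pos'],o['tcp_rot'],o['gripper_width']); pic('wrist','b1')
K,e,Rm=cam('wrist'); np.savez('b1.npz',K=K,e=e,R=Rm)
g=cv2.imread('pics/b1.png',0)
for r in(140,170,200): print(r,*g[r,300:480:2])
for c in (370,400): print(c,*g[90:260:2,c])"
```

```text
38.1833 [-0.05 -0.13  0.03] [-0.1  0.3  1.2] [0.526361   0.24398808 0.0777316 ] [6.01104832e-01 7.99169695e-01 6.87722272e-04 5.53540864e-04] 0.039895659173549786
140 203 227 237 250 254 253 251 250 249 248 251 252 251 250 248 249 248 237 223 186 149 149 150 148 147 146 145 147 146 144 144 206 209 209 209 208 209 209 208 207 207 208 207 206 205 206 204 206 204 204 203 204 203 202 202 202 201 200 199 200 200 198 198 198 197 149 131 104 104 105 103 105 105 107 190 192 191 248 248 247 248 247 181 182 163 140 141 143 140 141
170 192 225 236 249 252 252 251 249 248 248 250 251 251 249 248 249 247 235 222 173 146 146 146 146 145 143 145 143 143 144 142 143 142 140 140 140 138 138 138 149 205 204 203 203 203 202 202 202 200 156 136 135 135 134 135 135 134 135 135 134 136 136 135 135 136 125 102 102 102 102 103 104 104 187 192 199 248 248 248 248 248 185 181 144 143 143 141 143 143 142
200 181 223 233 246 252 251 249 247 247 247 249 249 249 247 247 249 244 231 212 157 145 144 143 142 142 143 144 143 141 141 140 139 140 139 138 139 137 136 138 145 198 197 197 197 197 196 196 132 131 131 132 131 132 132 132 132 131 132 133 132 132 133 133 134 99 95 98 98 98 100 99 123 136 135 234 247 246 246 247 233 181 155 141 142 142 142 141 142 144 142
370 125 124 125 126 125 219 249 249 243 209 211 210 198 194 198 199 195 211 212 211 210 212 210 208 209 208 210 212 214 213 211 210 213 211 208 207 207 204 169 141 140 138 137 137 140 141 138 139 139 139 139 136 137 135 136 139 136 136 136 133 131 116 115 116 115 115 113 115 114 114 118 112 112 110 112 106 77 76 76 76 73 74 72 72 71
400 121 121 122 121 121 123 226 249 248 234 204 205 203 190 189 192 194 201 206 206 205 205 206 205 203 203 203 204 207 207 206 205 205 206 205 202 202 200 189 137 136 131 132 134 135 137 134 132 136 134 133 132 131 130 132 132 132 131 130 129 130 129 128 128 129 129 120 109 109 109 107 105 108 109 107 105 110 125 125 125 124 184 185 182 184
```

```bash
cat >> h.py <<'E'
def side(f,C,D,cols=range(345,425,8)):
    g=cv2.imread(f"pics/{f}.png",0).astype(float); K,e,Rm=C; out=[]
    def W(uv,z):
        d=(np.array(uv)-K[:2,2])/K[0,0]; r=np.hypot(*d); v=Rm@np.array([*(d/r*np.sin(r)),np.cos(r)]); p=e+v*(z-e[2])/v[2]
        c,s=np.cos(D[2]),np.sin(D[2]); q=(p[:2]-D[:2])*1000; return np.array([c*q[0]+s*q[1],-s*q[0]+c*q[1]])
    for c in cols:
        col=g[90:125,c]; dg=np.diff(col); a=np.argmax(dg); b=a+2+np.argmin(dg[a+2:a+14])
        sub=lambda k,w: 90.5+np.average(np.arange(max(k-2,0),k+3),weights=np.clip(w[max(k-2,0):k+3],0,None)+1e-6)
        ra,rb=sub(a,dg),sub(b,-dg); pa,pb=W((c,ra),.01),W((c,rb),.04); out.append([c,ra,rb,*pa,*pb])
    out=np.array(out); print(np.round(out,1)); return out
DOCK=np.array([.5362,.2496,.2814])
E
python3 - <<'E'
from h import *
z=np.load('b1.npz'); side('b1',(z['K'],z['e'],z['R']),DOCK)
E
```

```text
[[345.   98.9 105.3   6.7  81.3   4.2  76.5]
 [353.   99.  106.1  12.2  81.4   8.9  76.1]
 [361.   99.1 106.3  17.7  81.4  13.7  76.1]
 [369.   99.6 106.6  23.3  81.3  18.5  76.1]
 [377.   99.9 106.2  28.9  81.3  23.3  76.5]
 [385.  100.1 106.5  34.6  81.4  28.2  76.5]
 [393.  100.7 107.8  40.3  81.2  33.1  75.9]
 [401.  101.1 108.2  46.1  81.3  38.1  76. ]
 [409.  101.7 108.7  52.   81.2  43.2  75.9]
 [417.  102.1 108.9  57.9  81.3  48.3  76.1]]
```

Request:
apply_moves([
  [0,0,0,0],
  [0,0,0,0],
  [0,0,0,0],
  [0,0,0,0],
  [0,0,0,0],
  [0,0,0,0],
], claw=5, squeeze=30)

```text
clock: 38.73
ee_pos: [0.5259, 0.2438, 0.0765]
tcp_rot: [0.601, 0.799, -0.0, -0.0]
wrist_force: [-0.1, 0.5, -1.2]
gripper_width: 0.0152
finger_force: 30.0
```

Request:
apply_moves([
  [0,1,0,0],
  [0,3,0,0],
  [0,6,0,0],
  [0,9,0,0],
  [0,12,0,0],
  [0,15,0,0],
  [0,17,0,0],
  [0,19,0,0],
  [0,20,0,0],
  [0,21,0,0],
  [0,21,0,0],
])

```text
clock: 39.65
ee_pos: [0.5462, 0.2498, 0.0765]
tcp_rot: [0.601, 0.799, 0.0, 0.0]
wrist_force: [0.3, 0.3, -2.8]
gripper_width: 0.0157
finger_force: 30.0
```

Run:
```python
from h import *
o=robot.get_obs(); print(o['clock'],np.round(o['torque'],2),np.round(o['wrist_force'],1),o['ee_pos'],o['gripper_width']); C=cam('wrist'); pic('wrist','b2')
side('b2',C,DOCK,range(345,425,16))
g=cv2.imread('pics/b2.png',0)
for r in(140,170,200): print(r,*g[r,440:490])
```

```text
39.65 [-0.01 -0.11  0.02] [ 0.3  0.3 -2.8] [0.54623721 0.24976157 0.07654972] 0.015689012885350438
[[345.   98.9 105.4  27.5  81.3  25.   76.4]
 [361.   99.2 106.3  38.4  81.4  34.4  76.1]
 [377.  100.  106.3  49.5  81.2  44.   76.4]
 [393.  100.7 107.6  60.9  81.2  53.8  76. ]
 [409.  101.7 108.5  72.5  81.1  63.8  76. ]]
140 107 108 110 109 110 111 108 109 127 195 197 197 195 197 178 142 143 144 145 145 144 145 145 146 146 145 146 171 215 239 255 255 255 255 255 255 255 255 255 255 255 255 255 246 134 135 133 134 135 134
170 109 108 110 111 109 110 167 191 196 196 197 187 158 146 146 146 145 146 143 144 143 147 146 145 152 210 247 208 255 255 255 255 255 255 255 255 255 255 255 255 255 137 137 136 137 136 137 136 136 137
200 103 105 108 125 139 139 141 143 147 144 143 143 142 143 143 144 143 146 146 145 150 184 230 254 255 255 255 255 255 255 255 255 255 255 255 255 255 163 135 133 135 134 135 135 134 134 135 135 134 133
```

Request:
apply_moves([
  [0,1,0.3,0],
  [0,2,0.5,0],
  [0,3,0.5,0],
  [0,3.7,0.5,0],
  [0,4.4,0.5,0],
  [0,5,0.5,0],
  [0,5.5,0.5,0],
  [0,5.5,0.5,0],
])

```text
clock: 40.37
ee_pos: [0.5509, 0.2512, 0.0765]
tcp_rot: [0.601, 0.799, -0.0, -0.0]
wrist_force: [-5.8, -0.7, 5.9]
gripper_width: 0.0152
finger_force: 30.0
```

Request:
apply_moves([
  [0,0.4,0,0],
  [0,0.8,0,0],
  [0,0.8,0,0],
  [0,0.8,0,0],
])

```text
clock: 40.7
ee_pos: [0.5509, 0.2512, 0.0765]
tcp_rot: [0.601, 0.799, -0.001, -0.001]
wrist_force: [-9.4, -3.0, 9.5]
gripper_width: 0.0154
finger_force: 30.0
```

Request:
apply_moves([
  [0,0,0,0],
  [0,0,0,0],
  [0,0,0,0],
  [0,0,0,0],
  [0,0,0,0],
  [0,0,0,0],
  [0,0,-10,0],
  [0,0,-25,0],
  [0,0,-50,0],
  [0,0,-80,0],
  [0,0,-110,0],
  [0,0,-140,0],
  [0,0,-160,0],
  [0,-10,-175,0],
  [0,-20,-183,0],
  [0,-25,-183,0],
  [0,-25,-183,0],
  [0,-25,-183,0],
  [0,-25,-183,0],
], claw=60)

```text
clock: 42.28
ee_pos: [0.528, 0.2445, 0.2581]
tcp_rot: [0.601, 0.799, -0.001, -0.001]
wrist_force: [-0.1, 0.3, 0.2]
gripper_width: 0.06
finger_force: 0.0
```

Run:
```python
from h import *
o=robot.get_obs(); print(o['clock'],o['ee_pos'],o['wrist_force'],o['gripper_width']); C=cam('wrist'); pic('wrist','c1')
home=np.array([DOCK[0]+.015*np.cos(DOCK[2]),DOCK[1]+.015*np.sin(DOCK[2]),DOCK[2]])
g=cv2.imread('pics/c1.png',0)
def near(p,ax,n=9): # intensities around predicted px along axis
    u,v=np.round(p).astype(int); return list(map(int,g[v,u-n:u+n+1] if ax==0 else g[v-n:v+n+1,u]))
for nm,L,ax in (("rear y40",[85,40,40],0),("rear y-40",[85,-40,40],0),("stop y40",[100,40,50],0),("stop y-40",[100,-40,50],0),("front y40",[-85,40,13],0),("front y-40",[-85,-40,13],0),
   ("side+ x40",[40,74,40],1),("side+ x-40",[-40,74,40],1),("side- x40",[40,-74,40],1),("side- x-40",[-40,-74,40],1),("plate+ x40",[40,80,10],1),("plate- x-110",[-105,-80,10],1),("plate+ x-105",[-105,80,10],1),("plate front y40",[-120,40,10],0),("platefront y-40",[-120,-40,10],0)):
    D=DOCK if nm[:2] in("st","pl") else home
    p=wproj(T2(D,[L]),C)[0]; print(nm,np.round(p,1),near(p,ax))
```

```text
42.2833 [0.52798901 0.24445394 0.2581047 ] [-0.13874966  0.34098184  0.19832639] 0.05999543736111603
rear y40 [409.5 139.8] [147, 134, 127, 128, 129, 135, 178, 221, 205, 176, 162, 177, 241, 255, 255, 255, 255, 255, 255]
rear y-40 [405.3 202.9] [134, 126, 121, 122, 121, 120, 190, 209, 188, 152, 165, 196, 254, 255, 255, 255, 255, 255, 255]
stop y40 [411.8 140.6] [129, 127, 134, 175, 223, 223, 179, 162, 185, 236, 255, 255, 255, 255, 255, 255, 255, 255, 179]
stop y-40 [407.4 205.3] [121, 120, 121, 136, 185, 198, 181, 156, 176, 212, 233, 255, 255, 255, 255, 255, 255, 255, 170]
front y40 [271.3 136.5] [255, 255, 255, 244, 204, 205, 205, 205, 205, 173, 153, 154, 154, 153, 154, 154, 154, 153, 155]
front y-40 [273.4 196.9] [169, 170, 168, 170, 170, 170, 169, 177, 183, 137, 133, 140, 144, 145, 142, 132, 143, 145, 144]
side+ x40 [373.9 110.1] [143, 143, 145, 162, 245, 255, 255, 255, 232, 232, 232, 222, 217, 217, 219, 219, 223, 232, 233]
side+ x-40 [305.6 109.2] [140, 141, 139, 178, 251, 255, 255, 198, 156, 155, 157, 139, 134, 136, 136, 143, 156, 157, 156]
side- x40 [369.3 228.3] [127, 129, 127, 127, 126, 173, 192, 191, 174, 138, 137, 137, 137, 136, 136, 137, 136, 135, 134]
side- x-40 [306.7 228.5] [118, 118, 117, 118, 118, 159, 184, 187, 161, 134, 132, 132, 131, 131, 131, 129, 130, 130, 128]
plate+ x40 [358.2 105. ] [141, 142, 143, 143, 143, 142, 143, 151, 192, 255, 255, 234, 226, 232, 233, 227, 217, 217, 220]
plate- x-110 [250.2 223.9] [253, 253, 253, 252, 252, 252, 248, 228, 125, 125, 124, 126, 125, 123, 124, 125, 122, 123, 124]
plate+ x-105 [244.3 106.3] [135, 134, 135, 135, 135, 134, 135, 135, 226, 255, 255, 255, 255, 255, 255, 255, 205, 205, 204]
plate front y40 [234.2 137.4] [107, 105, 108, 107, 108, 107, 132, 139, 130, 221, 255, 255, 255, 255, 255, 255, 255, 233, 237]
platefront y-40 [237.6 196.3] [103, 102, 105, 105, 104, 103, 105, 104, 126, 195, 197, 198, 199, 198, 193, 188, 199, 198, 185]
```

Run:
```python
from h import *
spec(('top','scene'))
for q in('hygrometer','reagent_bottle','mouse','eyepiece'): print(q,[np.round(r['uv']) for k in('top','scene') for r in robot.spot_in(k,q)[:1]])
```

```text
bar_piece [('top', [412.0, 235.0], 0.63, [2.0, 12.0]), ('top', [433.0, 232.0], 0.51, [16.0, -43.0]), ('scene', [245.0, 170.0], 0.77, [38.0, -42.0]), ('scene', [447.0, 247.0], 0.2, [10.0, 525.0])]
angle_piece [('top', [392.0, 230.0], 0.59, [9.0, 69.0]), ('scene', [280.0, 179.0], 0.58, [6.0, 59.0])]
disc_piece [('top', [413.0, 234.0], 0.71, [5.0, 11.0]), ('scene', [246.0, 168.0], 0.75, [24.0, -50.0]), ('scene', [260.0, 176.0], 0.71, [31.0, 9.0])]
hygrometer [array([259., 130.]), array([366., 296.])]
reagent_bottle [array([325., 134.]), array([281., 259.])]
mouse [array([324., 254.]), array([357., 194.])]
eyepiece [array([380., 133.])]
```

All three specimens show up inside the box, the four bystanders are where they started, and the tray is home and released. Handing in.

```bash
python3 -c "
from plant import robot
print(robot.finish_job())"
```

```text
the job is handed in; nothing more can be done
None
```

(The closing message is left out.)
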